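# Bring the matching spice jar to the front of the carousel

## Task

An empty refill jar has been set out on the round cork coaster. Turn the spice carousel until the jar of the same shape stands squarely at the front, in line with the tongue on its base, and finish while still holding the carousel with the gripper so that it stays still; do not let go. Leave everything else on the table where it is.

Things in the scene. Friction and masses are not known exactly. Their poses are not given: they have to be found in the camera images.
- stand: Fixed dark steel base of the spice carousel: a disc 210 mm across and 14 mm high, with a flat tongue 26 mm wide and 12 mm high that sticks out horizontally on its front side (its own -x), reaching 173 mm from the centre. Origin: centre of the underside, on the vertical turning axis. z up.
- carousel: Wooden turntable 250 mm across, its deck 28 mm above the table, turning about the vertical with light friction (0.05 N m), no spring or detents, up to a full turn either way. Four jars are fixed on it: flask at its own -x, tall +y, squat +x, square -y; highest jar top 143 mm above the table. Its own x starts within 66 degrees of the stand's x. Origin: on the axis, 16 mm above the table.
- handle (a point): Middle of the wooden bar handle on top of the carousel's centre post (20 mm thick), on the turning axis, 190 mm above the table. The bar is 70 mm long along the carousel's y, 18 mm thick along its x, and 34 mm high, from 170 to 204 mm above the table; a half turn looks the same.
- tall_jar (a point): Tall slim round ceramic jar with a wooden lid, clipped firmly onto the carousel 84 mm from its axis; this point is the centre of the top of its lid. 42 mm across, 115 mm high.
- squat_jar (a point): Squat wide round ceramic jar with a wooden lid, clipped firmly onto the carousel 84 mm from its axis; this point is the centre of the top of its lid. 68 mm across, 60 mm high.
- square_jar (a point): Square ceramic jar with a wooden lid, clipped firmly onto the carousel 84 mm from its axis; this point is the centre of the top of its lid. 50 by 50 mm, 85 mm high.
- flask_jar (a point): Round-bodied flask with a narrow neck, ceramic jar with a wooden lid, clipped firmly onto the carousel 84 mm from its axis; this point is the centre of the top of its lid. 54 mm across, 102 mm high; there is no refill jar of this shape.
- front_spot (a point): Fixed point of the stand on the line from the axis to the tongue, 84 mm from the axis, 28 mm above the table: the foot of the jar that faces front stands here.
- tongue_tip (a point): Tip of the stand's tongue, 173 mm from the axis, 12 mm above the table: it points to the front of the carousel.
- coaster: Round cork coaster, 100 mm across, 8 mm thick, fixed; one refill jar stands at its centre. Origin: centre of the underside.
- board: Dark wooden board 120 by 200 mm (own x, y), 8 mm thick, fixed; the other two refill jars stand on it. Origin: centre of the underside.
- refill_tall: Loose empty jar, same shape as the tall slim round jar on the carousel (42 mm across, 115 mm high). On the coaster or the board. Origin: centre of the underside.
- refill_squat: Loose empty jar, same shape as the squat wide jar on the carousel (68 mm across, 60 mm high). On the coaster or the board. Origin: centre of the underside.
- refill_square: Loose empty jar, same shape as the square jar on the carousel (50 by 50 mm, 85 mm high). On the coaster or the board. Origin: centre of the underside.
- mug: Bystander: blue mug, 80 mm across, 90 mm high. Origin: centre of the underside.
- mill: Bystander: dark wooden pepper mill, 54 mm across, 165 mm high. Origin: centre of the underside.
- spoon: Bystander: steel spoon with a wooden handle, lying on the table, 170 mm long along its own x.
- bowl: Bystander: small white bowl, 110 mm across, 45 mm high. Origin: centre of the underside.
- tin: Bystander: tin, 72 mm across, 100 mm high. Origin: centre of the underside.
- phone: Bystander: black cordless handset lying on its back, 150 by 48 by 22 mm, long along its own x. Origin: centre of the underside.
Things that resemble listed ones, but are neither listed nor needed, are in the scene too. Leave any turquoise look-alike of the refill_tall alone. Several things look just like the coaster: the one meant starts farthest to the robot's left.

How it is judged:
At the end, for the whole second after the job is handed in: The carousel's jar of the same shape as the refill jar on the coaster stands within 12 mm (about 8 degrees) of the front spot, the turntable is still (under 0.1 rad/s), and the gripper's fingers are holding the carousel with more than 2 N (((horizontal distance between refill_tall and coaster below 0.03 m and horizontal distance between tall_jar and front_spot below 0.012 m) or (horizontal distance between refill_squat and coaster below 0.03 m and horizontal distance between squat_jar and front_spot below 0.012 m) or (horizontal distance between refill_square and coaster below 0.03 m and horizontal distance between square_jar and front_spot below 0.012 m)) and contact force between the fingers and carousel above 2 N and angular speed of carousel below 0.1 rad/s); the arm keeps its last pose, push and grip.
It fails at once if a refill jar or a bystander is moved by more than 20 mm (distance of any of mug, mill, spoon, bowl, tin, phone, refill_tall, refill_squat, refill_square from where it was at the start of the episode above 0.02 m).
It also fails if it takes over 64 s, if anything falls off the work surface, if the arm or the gripper's body presses on something with over 40 N, if the wrist force passes 120 N, or if a joint passes its speed limit or range.

## Robot

A 6-joint arm with a two-finger parallel gripper is mounted at the origin on the work surface. World frame = base frame: x ahead of the robot, y to its left, z up, the work surface at z = 0. Lengths are in m, angles in rad, forces in N, time in s.
With the tool pointing down it reaches from about 0.375 to 0.9 m from the base axis. Payload 3.1 kg.
Tool frame: the origin (TCP) lies midway between the tips of the shut fingers; the grasp point (between the pads) lies 19 mm behind it; z points along the fingers, y is the line along which they close (so a half turn about z gives the same grasp; the last joint's range is limited). The gripper opens to 85 mm and grips with 20 to 120 N. Pads are 22 mm wide; open, the fingers measure 114 mm over their backs; the gripper's body (76 mm by 85 mm) begins 54 mm behind the grasp point. The pads swing forward as they close: fully open they stand 13 mm farther back than shut.
Start: joints at [-1.321, 0.527, 1.433, -0, 1.181, -0.178], TCP at [0.26, -0.568, 0.231] pointing down, gripper open.
Joint ranges: [-3.08, 3.08], [-0.75, 2.2], [0.22, 2.44], [-1.43, 4.57], [0, 2.65], [-2.85, 2.85]. Speed limits (rad/s): [2.79, 2.79, 3.14, 3.14, 3.14, 3.14].

## Interface

Orientations are given as a rotation vector (axis times angle).
In Python, from rig import robot, solve_ik, get_image, order gives the robot as it stands. Calls block until the motion is done:
- robot.move_pose(position, orientation): joint-space move of the TCP to a pose.
- robot.line_to(position, feed=0.15, orientation=None, f_stop=None): straight line of the TCP; orientation=None keeps the orientation; feed is the mean speed in m/s. With f_stop (N) it stops when the force on the tool has changed by that much, and returns True; else False.
- robot.movej(angles): joint-space move.
- robot.gripper_to(opening, grasp_force=None): finger opening in m; grasp_force is the grip in N (None keeps the last); returns when the fingers have stopped.
- robot.pause(seconds).
- solve_ik(position, orientation): joint angles nearest the present ones, or None.
- robot.state(): the state.
- get_image(name): name is "side" or "top"; returns a dict with "color" (420x560x3 uint8, red, green, blue), "mtx" (3x3 intrinsics, pixels), "k1" (the pictures are not rectified: a ray, as slopes to the right and down, at radius r is drawn at 1 + k1 r^2 times it, then the intrinsics apply), "position" and "orientation" of the camera in the world. Camera axes: x right, y down, z forward; pixel columns grow to the right and rows downward; lengths in m; the calibration is good to about 2 mm. A picture is of the moment at which its call begins. There is no depth.
A pose or a line that the arm cannot do raises robot.PlanningError and nothing moves.
- order.job_done(): hands the job in; it is judged then, once.
The state is a dict: "time": time; "q": joint angles; "dq": joint speeds; "effort": joint torques, N m; "tcp_pos": TCP position; "eef_rot": TCP orientation; "contact_force": force on the tool from outside, world axes, zero at the start; "wrist_torque": the same for the moment, N m; "grip_width": finger opening in m; "grip_force": force on a finger pad.
Only numpy, scipy, OpenCV 4.12 (cv2) and the standard library are available. Lean on these libraries where they do the work, as an engineer would, in place of code of your own. Each camera call takes 0.05 s, during which the arm holds its last target. There are 200 camera calls.

## Working session

There is one attempt and no reset: what is moved stays moved. The work goes in short steps, each a Python script; the robot and the scene stay as the last script left them, time stands still between calls to the robot, and variables do not carry over. Pictures are saved under pics/ and viewed, at most 10 in all, crops included, and the job is handed in when it is done.

```bash
mkdir -p pics; ls
python3 - <<'E'
from rig import robot,get_image
import cv2
for n in("side","top"):
    d=get_image(n); cv2.imwrite(f"pics/{n}0.png",d["color"][:,:,::-1]); print(n,d["mtx"],d["k1"],d["position"],d["orientation"])
s=robot.state(); print(s["time"],s["eef_rot"],s["tcp_pos"],s["grip_width"])
E
```

```text
pics
side [[529.6374934    0.         293.7886255 ]
 [  0.         529.6374934  204.10784393]
 [  0.           0.           1.        ]] -0.15683720071097915 [-0.32906177 -0.99016885  1.19611035] [-2.10930637  0.81387544 -0.37052926]
top [[470.7322457    0.         286.25744736]
 [  0.         470.7322457  209.23339032]
 [  0.           0.           1.        ]] -0.017381857748328337 [0.46507375 0.05930104 1.30878571] [-2.16223128  2.1931867  -0.12339497]
0.1 [-3.06770343e+00 -6.68009253e-01  1.51302479e-04] [ 0.2597216  -0.56775698  0.23040928] 0.08535144093091988
```

View pics/side0.png

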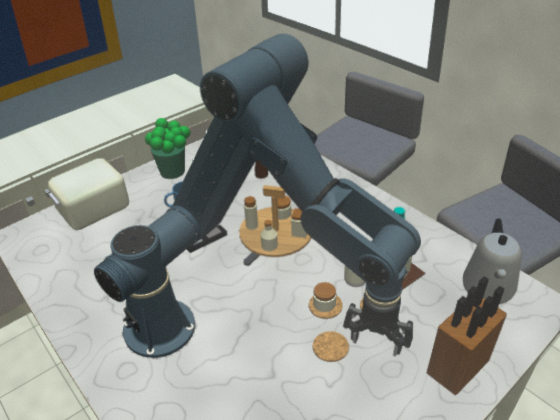

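View pics/top0.png

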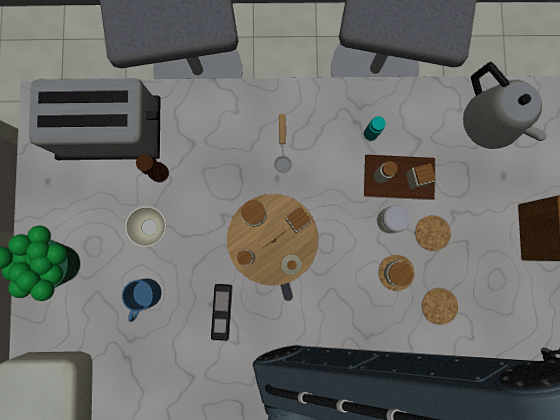

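The side view shows the arm over the right half of the table. The top view has the carousel centred at about (273,240) with its tongue pointing down-right to about (288,298). Image right is the robot's right, so the leftmost coaster is the one at (396,272), and it holds a wide round jar (squat). The tall and square refills are on the board. On the carousel, squat appears at (254,213), square at (297,219), tall at (246,258) and flask at (292,265). I'll zoom in to check.

Run:
```python
import cv2
t=cv2.imread("pics/top0.png"); s=cv2.imread("pics/side0.png")
cv2.imwrite("pics/c1.png",cv2.resize(t[185:305,210:340],None,fx=5,fy=5,interpolation=cv2.INTER_CUBIC))
a=cv2.resize(s[170:270,230:330],(400,400),interpolation=cv2.INTER_CUBIC);b=cv2.resize(s[260:360,290:390],(400,400),interpolation=cv2.INTER_CUBIC)
cv2.imwrite("pics/c2.png",cv2.hconcat([a,b]))
```

```text
(no output)
```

View pics/c1.png

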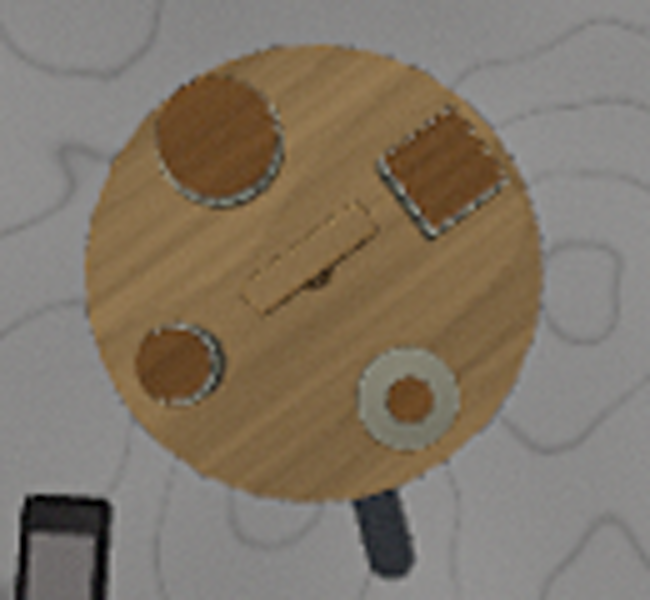

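View pics/c2.png

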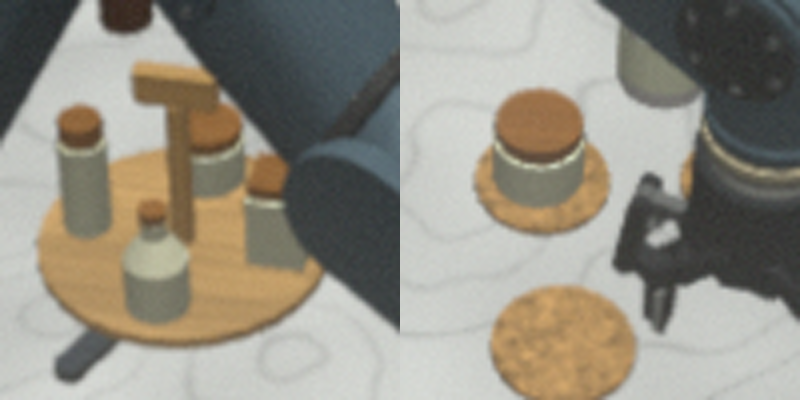

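The crops confirm the coaster jar is squat and round. Crop positions are deck centre (314,273), tongue end (392,577), lids squat (219,137), square (444,172), tall (177,365) and flask (410,400), and handle top (311,257).

```bash
cat > h.py <<'E'
import numpy as np,cv2
from scipy.spatial.transform import Rotation as R
def world(d,px,z):
    x,y=cv2.undistortPoints(np.array([[px]],float),d["mtx"],np.array([d["k1"],0,0,0.]))[0,0]
    r=R.from_rotvec(d["orientation"]).apply([x,y,1]);p=np.array(d["position"]);return p+r*(z-p[2])/r[2]
def down(yaw): # tool y axis at world angle yaw, z down
    y=np.array([np.cos(yaw),np.sin(yaw),0]);z=np.array([0,0,-1.]);return R.from_matrix(np.c_[np.cross(y,z),y,z]).as_rotvec()
E
python3 - <<'E'
from h import *
from rig import robot,get_image,solve_ik
d=get_image("top")
P=dict(deck=(314,273,.028),tongue=(392,577,.012),tshaft=(376,495,.012),squat=(219,137,.088),square=(444,172,.113),tall=(177,365,.143),flask=(410,400,.130),handle=(311,257,.204),h1=(254,305,.204),h2=(368,210,.204))
W={k:world(d,(210+(a+.5)/5-.5,185+(b+.5)/5-.5),z) for k,(a,b,z) in P.items()}
c=W["deck"]
for k,w in W.items():
    v=w[:2]-c[:2];print(k,w.round(4),np.hypot(*v).round(4),np.degrees(np.arctan2(v[1],v[0])).round(1))
v=W["h2"]-W["h1"];print(np.hypot(*v[:2]),np.degrees(np.arctan2(v[1],v[0])))
for y in range(-360,361,15):
    q=solve_ik([c[0],c[1],.175],down(np.radians(y)));print(y,None if q is None else np.round(q,2))
E
```

```text
deck [0.5103 0.0784 0.028 ] 0.0 0.0
tongue [0.3452 0.0383 0.012 ] 0.1699 -166.3
tshaft [0.3895 0.0463 0.012 ] 0.125 -165.1
squat [0.5796 0.1261 0.088 ] 0.0841 34.5
square [0.5578 0.0103 0.113 ] 0.083 -55.1
tall [0.462  0.1447 0.143 ] 0.082 126.1
flask [0.4429 0.0299 0.13  ] 0.0831 -144.3
handle [0.5116 0.0771 0.204 ] 0.0018 -45.3
h1 [0.4895 0.104  0.204 ] 0.033 129.0
h2 [0.5333 0.0501 0.204 ] 0.0365 -51.0
0.06947581684867984 -50.96676749295699
-360 [-0.06  0.46  1.76  0.    0.92 -0.06]
-345 [-0.06  0.46  1.76 -0.    0.92 -0.33]
-330 [-0.06  0.46  1.76 -0.    0.92 -0.59]
-315 [-0.06  0.46  1.76 -0.    0.92 -0.85]
-300 [-0.06  0.46  1.76 -0.    0.92 -1.11]
-285 [-0.06  0.46  1.76 -0.    0.92 -1.37]
-270 [-0.06  0.46  1.76 -0.    0.92 -1.64]
-255 [-0.06  0.46  1.76 -0.    0.92 -1.9 ]
-240 [-0.06  0.46  1.76 -0.    0.92 -2.16]
-225 [-0.06  0.46  1.76 -0.    0.92 -2.42]
-210 [-0.06  0.46  1.76  0.    0.92 -2.68]
-195 None
-180 None
-165 [-0.06  0.46  1.76 -0.    0.92  2.82]
-150 [-0.06  0.46  1.76  0.    0.92  2.55]
-135 [-0.06  0.46  1.76 -0.    0.92  2.29]
-120 [-0.06  0.46  1.76 -0.   
[... 583 characters left out ...]
.92 -1.64]
105 [-0.06  0.46  1.76 -0.    0.92 -1.9 ]
120 [-0.06  0.46  1.76 -0.    0.92 -2.16]
135 [-0.06  0.46  1.76 -0.    0.92 -2.42]
150 [-0.06  0.46  1.76  0.    0.92 -2.68]
165 None
180 None
195 [-0.06  0.46  1.76 -0.    0.92  2.82]
210 [-0.06  0.46  1.76  0.    0.92  2.55]
225 [-0.06  0.46  1.76 -0.    0.92  2.29]
240 [-0.06  0.46  1.76 -0.    0.92  2.03]
255 [-0.06  0.46  1.76 -0.    0.92  1.77]
270 [-0.06  0.46  1.76 -0.    0.92  1.51]
285 [-0.06  0.46  1.76 -0.    0.92  1.24]
300 [-0.06  0.46  1.76 -0.    0.92  0.98]
315 [-0.06  0.46  1.76 -0.    0.92  0.72]
330 [-0.06  0.46  1.76 -0.    0.92  0.46]
345 [-0.06  0.46  1.76 -0.    0.92  0.2 ]
360 [-0.06  0.46  1.76  0.    0.92 -0.06]
```

Everything matches the given sizes: jar radii are about 83–84 mm, the tip is at 170 mm and the bar is 69 mm long. Carousel yaw is about 35.3° and the front direction about -166°, so squat needs a turn of about +159°. I'll start with tool yaw -145° (j6 ≈ 2.46) so that one grip covers the whole turn.

Run:
```python
from h import *
from rig import robot,solve_ik,get_image
c=[.5108,.0775];o=down(np.radians(35.3-180))
p=robot.state()["tcp_pos"];robot.line_to([p[0],p[1],.33],feed=.2)
robot.move_pose([*c,.32],o);print(robot.state()["q"],robot.state()["time"])
robot.line_to([*c,.23],feed=.15)
print(robot.line_to([*c,.176],feed=.05,f_stop=8))
robot.gripper_to(0.0,40);s=robot.state()
print({k:np.round(s[k],3) for k in("time","q","tcp_pos","contact_force","wrist_torque","grip_width","grip_force")})
```

```text
[-6.68696070e-02  2.80688470e-01  1.58384570e+00 -2.32978120e-04
  1.27707811e+00  2.45934218e+00] 3.25
False
{'time': np.float64(5.858), 'q': array([-6.600e-02,  4.610e-01,  1.759e+00,  1.000e-03,  9.200e-01,
        2.460e+00]), 'tcp_pos': array([0.511, 0.078, 0.176]), 'contact_force': array([0.919, 2.492, 0.91 ]), 'wrist_torque': array([ 0.244, -0.135, -0.073]), 'grip_width': np.float64(0.018), 'grip_force': np.float64(43.84)}
```

Gripped at 18 mm, which is the bar's thickness. Now I'll turn in steps and look again.

Run:
```python
from h import *
from rig import robot,get_image
q=np.array(robot.state()["q"]);n=12
for i in range(1,n+1):
    t=q.copy();t[5]-=np.radians(158.7)*i/n;robot.movej(t)
robot.pause(.5);s=robot.state()
print({k:np.round(s[k],3) for k in("time","q","contact_force","wrist_torque","grip_width","grip_force")})
a=[cv2.resize(get_image("side")["color"][160:280,220:340],(400,400))[:,:,::-1],cv2.resize(get_image("top")["color"][185:305,210:330],(400,400),interpolation=cv2.INTER_CUBIC)[:,:,::-1]]
cv2.imwrite("pics/e1.png",cv2.hconcat(a))
```

```text
{'time': np.float64(10.358), 'q': array([-0.061,  0.461,  1.761,  0.012,  0.923, -0.307]), 'contact_force': array([-2.383, 19.139,  3.11 ]), 'wrist_torque': array([2.35 , 0.148, 0.046]), 'grip_width': np.float64(0.017), 'grip_force': np.float64(44.174)}
```

View pics/e1.png

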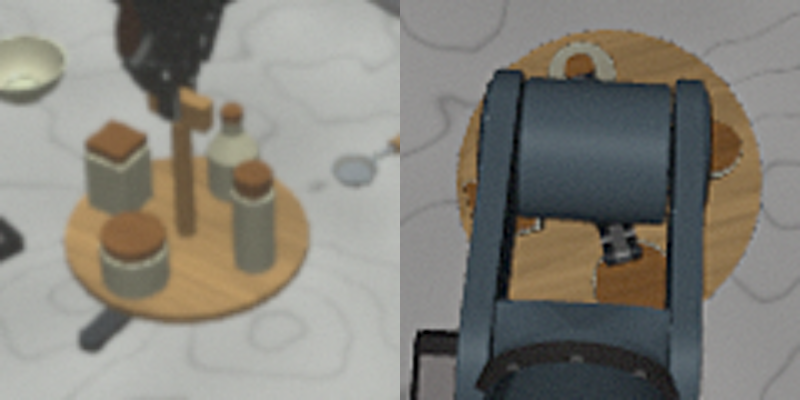

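The squat jar is now at the front by the tongue. Side crop positions are squat lid (134,230), tall lid (252,173), square lid (117,137), flask lid (231,109) and tongue end (92,338). I'll check the angle from these.

Run:
```python
from h import *
from rig import get_image
d=get_image("side")
P=dict(squat=(134,230,.088),square=(117,137,.113),tall=(252,173,.143),flask=(231,109,.13),tongue=(92,338,.012),tshaft=(116,315,.012))
W={k:world(d,(220+(a+.5)*.3-.5,160+(b+.5)*.3-.5),z)[:2] for k,(a,b,z) in P.items()}
ang=lambda v:np.degrees(np.arctan2(v[1],v[0])).round(1)
for k,w in W.items(): v=w-[.5108,.0778];print(k,w.round(4),np.hypot(*v).round(4),ang(v))
print(ang(W["squat"]-W["flask"]),ang(W["tall"]-W["square"]))
t=get_image("top")["color"];s=d["color"]
cv2.imwrite("pics/e2.png",cv2.hconcat([cv2.resize(s[210:280,225:295],(400,400),interpolation=cv2.INTER_CUBIC),cv2.resize(t[235:305,245:315],(400,400),interpolation=cv2.INTER_CUBIC)])[:,:,::-1])
```

```text
squat [0.4308 0.0618] 0.0816 -168.7
square [0.4911 0.162 ] 0.0864 103.2
tall [ 0.5276 -0.0021] 0.0817 -78.1
flask [0.5913 0.1013] 0.0838 16.3
tongue [0.3531 0.0371] 0.1629 -165.5
tshaft [0.3901 0.0466] 0.1246 -165.5
-166.2 -77.5
```

View pics/e2.png

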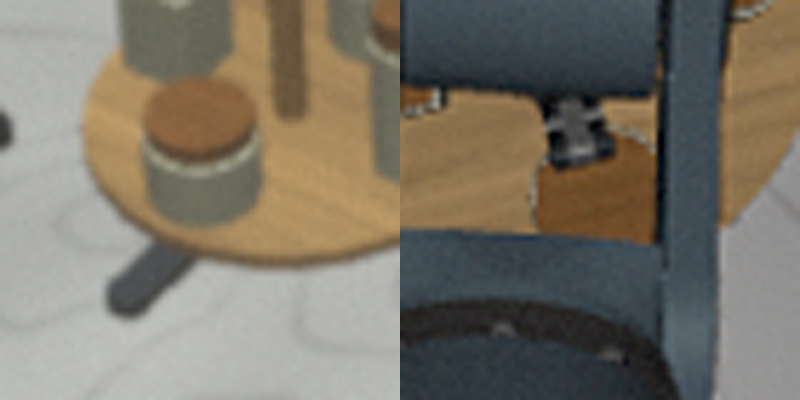

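Opposite jar pairs put squat at about -167° and the tongue reads about -166°. The error of about 1° is well inside 8°, and the crop shows the jar in line with the tongue, so I'm handing in.

Run:
```python
from rig import robot,order
s=robot.state();print(s["time"],s["grip_force"],s["grip_width"])
print(order.job_done())
```

```text
10.5583 44.17392432689667 0.01751153911953379
the job is handed in; nothing more can be done
None
```

I turned the carousel so the squat jar, which matches the refill on the coaster, stands at the front within about 1° of the tongue by camera measurement. I handed the job in at 10.6 s with the gripper still holding the handle at about 44 N; no verdict was returned.

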